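# Push the vial rack home in the loading corner

### The arm

A 6-joint arm with a two-finger parallel gripper is mounted at the origin on the work surface. World frame = base frame: x ahead of the robot, y to its left, z up, the work surface at z = 0. Lengths are in mm, angles in rad, forces in N, time in s.
With the tool pointing down it reaches from about 275 to 1000 mm from the base axis. Payload 8.4 kg.
Tool frame: the origin (TCP) lies at the very end of the fingers, on their centre line; the grasp point (between the pads) lies 19 mm behind it (r.pinch_z is the distance from the TCP to the grasp point, in mm); z points along the fingers, y is the direction in which the jaws open and shut (so a half turn about z gives the same grasp; the last joint's range is limited). The gripper opens to 85 mm and grips with 20 to 120 N. Pads are 22 mm wide; open, the fingers measure 114 mm over their backs; the gripper's body (76 mm by 85 mm) begins 54 mm behind the grasp point. The pads swing forward as they close: fully open they stand 13 mm farther back than shut.
Start: joints at [-1.266, 0.353, 1.633, -0, 1.155, -0.002], TCP at [188.755, -595.818, 231.281] pointing down, gripper open.
Joint ranges: [-2.63, 2.63], [-0.92, 2.1], [0.06, 2.66], [-1.3, 4.44], [0, 2.69], [-3.02, 3.02]. Speed limits (rad/s): [2.22, 2.22, 2.79, 3.14, 3.14, 3.14].

### API

Orientations are given as [roll, pitch, yaw] about the fixed x, y, z axes, in that order (R = Rz(yaw) Ry(pitch) Rx(roll)).
In Python, from rig import r, optics gives the robot as it stands.
- The arm moves only by the shell command python3 -m creep 'ROWS' [FORCE]. ROWS is JSON, a list of rows, each an object with "dp": the shift along the tool's x, y, z in mm, a list of three; "angular": the turn, a rotation vector about the tool's x, y, z in rad, a list of three; "fingers": the finger opening in mm, from 0 to 85.4. In form: [{"dp": [dx, dy, dz], "angular": [wx, wy, wz], "fingers": fingers}, ...]. A call has 1 to 5 rows; each row is the pose to reach, as a shift and turn from the pose commanded when the call began, along the tool's axes at that moment; what a row does not reach only later rows make up. A row lasts 1/12 s, in which the tool goes at most 41.7 mm and 7.16 degrees, less where a joint would pass 70% of its speed; a pose out of reach is approached as far as the arm can. A call with a gripper value outside its range is refused whole. The fingers move at their own pace and stop on an object; FORCE is the grip in N (left out, the last holds). Time passes only in rows, so rows that repeat a pose let the fingers close. It gives the time, the measured TCP pose, the force and the opening at its end, in the units of the state.
- r.sense(): the state, without advancing time (a new reading comes with each control period).
- optics.grab_frame(name): name is "scene" or "top" or "wrist"; returns the picture (400x640x3 uint8, blue, green, red); there is no depth.
- optics.camera_params(name): a dict with "fx", "fy", "cx", "cy" (pixels), "distortion" ([k1, k2, p1, p2, k3] as OpenCV has them; the pictures are not rectified), "eye" and "rotation" of the camera in the world; the wrist camera has in their place "T_tool_cam" (4x4, takes a point from camera to tool coordinates, whose origin is the TCP and whose axes are the flange's). Camera axes: x right, y up, looking along -z (the intrinsics and any distortion apply to the point x, -y, -z); pixel columns grow to the right and rows downward; lengths in mm; the calibration is good to about 2 mm. A picture is of the moment at which its call begins: read the wrist's pose just before it. camera_params takes no time and is no camera call.
- r.sign_off(): hands the job in, once; it reports no verdict.
The state is a dict: "clock": time; "qpos": joint angles; "qvel": joint speeds; "joint_efforts": joint torques, N m; "eef_pos": TCP position; "tcp_rot": TCP orientation; "contact_force": force on the tool from outside, world axes, zero at the start; "wrist_torque": the same for the moment, N m; "opening": opening from 0.0 (shut) to 1.0 (fully open).
Only numpy, scipy, OpenCV 4.12 (cv2) and the standard library are available. Lean on these libraries where they do the work, as an engineer would, in place of code of your own. Each camera call takes 0.05 s, during which the arm holds its last target.

### The job

Push the white vial rack along the bench, without grasping it, into the corner of the aluminium rails until its long side sits flush along the long back rail and its end is up against the short side stop, then leave it there. Slide it smoothly on the bench: do not lift, tip or bump it, and push on the white rack only, never on the vials in it. Leave the other glassware on the bench undisturbed.

Things in the scene. Friction and masses are not known exactly. Their poses are not given: they have to be found in the camera images.
- rack: White vial rack, a block 90 (its x) x 120 (its y) x 30 mm high, 0.25 to 0.5 kg, loose; a push of 2 to 6 N slides it. Origin: centre of its underside, at bench height. It starts on the open side of the back rail, turned at most 0.35 rad from the dock's frame, 10 to 22 cm short of its place along the rail, its +x long side towards the back rail.
- vials: The 12 mm amber vials with green caps that stand in the rack and cannot come out; they rise from the rack's top (z = 30 mm) to 45 mm. They stand back 12 mm from the rack's long sides and 16 mm from its ends. Origin: same as the rack's. Not to be touched.
- dock: Two aluminium rails, 12 mm thick, 20 mm high, fixed to the bench. Origin: their inner corner, at bench height. Back rail: inner face at x = 0, from y = 0 to -360 mm. Side stop: inner face at y = 0, from x = 0 to -75 mm. The rack stays on the bench on the -x, -y side, in a painted yellow outline: fully home its origin is at x = -45, y = -60 mm here, axes parallel.
- vial_a: Loose clear vial with blue cap, 23 mm across, 48 mm high, upright, in front of the corner. Origin: centre of its underside. Leave alone.
- vial_b: Loose clear vial with red cap, 23 mm across, 48 mm high, upright, beyond the side stop. Origin: centre of its underside. Leave alone.
- jar: Glass jar with orange cap, 52 mm across, 50 mm high, behind the back rail. Origin: centre of its underside. Leave alone.
- dish: Flat round culture dish, 90 mm across, 16 mm high, on the right of the bench. Origin: centre of its underside. Leave alone.
- beaker: Glass beaker, 68 mm across, 85 mm high, on the right of the bench. Origin: centre of its underside. Leave alone.
- bottle: Amber bottle with blue cap, 70 mm across, 150 mm high, on the left of the bench. Origin: centre of its underside. Leave alone.
Not all that is in view belongs to the job. Leave any purple look-alike of the rack alone.

How it is judged:
By the outcome, as a careful person would: the job done as asked, in the order asked, and still so for the second after the job is handed in, with the robot touching nothing.
It also fails if it takes over 45 s, if anything falls off the work surface, if the arm or the gripper's body presses on something with over 40 N, if the wrist force passes 120 N, or if a joint passes its speed limit or range.

## Working session

There is one attempt and no reset: what is moved stays moved. The work goes in short steps, Python scripts to look and compute and a shell command to move; the robot and the scene stay as the last step left them, time stands still between calls to the robot, and variables do not carry over. Pictures are saved under pics/ and viewed, and the job is handed in when it is done.

```bash
ls; mkdir -p pics
python3 - <<'E'
from rig import r, optics
import cv2
print(r.sense())
for n in("scene","top","wrist"):
    p=optics.camera_params(n);print(n,p)
    cv2.imwrite(f"pics/{n}0.png",optics.grab_frame(n))
E
```

```text
pics
{'clock': 0.0, 'qpos': array([-1.26641384e+00,  3.53625787e-01,  1.63417127e+00,  2.21207467e-05,
        1.15520496e+00, -2.40089842e-03]), 'qvel': array([ 4.58447190e-04, -6.08771899e-04, -1.15211167e-03, -7.24012988e-05,
        6.88802067e-05,  2.03524340e-03]), 'joint_efforts': array([-6.84583320e-04, -6.05260348e+01, -3.42070949e+01, -4.70024600e-05,
        9.19270824e-03, -1.44426231e-06]), 'eef_pos': array([ 188.60275177, -595.34107835,  230.55976357]), 'tcp_rot': array([-3.14018334e+00, -2.36088530e-05,  3.06774422e-01]), 'contact_force': array([ 1.0097404 ,  0.26168235, -0.98699306]), 'wrist_torque': array([ 0.01889587, -0.03444193,  0.00389891]), 'opening': 0.9981241866107392}
scene {'fx': 373.53769740521557, 'fy': 373.53769740521557, 'cx': 315.31657281546825, 'cy': 202.73363000663937, 'distortion': array([0.00396898, 0.        , 0.        , 0.        , 0.        ]), 'eye': array([1096.53730467,  321.13965331,  804.19362499]), 'rotation': array([0.65746839, 0.01103858, 2.19867031])}
top {'fx': 444.972211878916, 'fy': 444.972211878916, 'cx': 316.9191128789005, 'cy': 198.62872479088716, 'distortion': array([0.00532346, 0.        , 0.        , 0.        , 0.        ]), 'eye': array([ 529.28013889,  -18.79485119, 1238.58816854]), 'rotation': array([ 0.07490879,  0.00758981, -1.54547937])}
wrist {'fx': 276.33053712370247, 'fy': 276.33053712370247, 'cx': 317.27611457587955, 'cy': 202.98454447487876, 'distortion': array([-0.00977766,  0.        ,  0.        ,  0.        ,  0.        ]), 'T_tool_cam': array([[-2.19655151e-04,  9.62562155e-01,  2.71060970e-01,
         6.86052144e+01],
       [ 9.99999779e-01,  4.14616727e-05,  6.63118951e-04,
         1.22996866e-01],
       [ 6.27054566e-04,  2.71061055e-01, -9.62561952e-01,
        -1.40879360e+02],
       [ 0.00000000e+00,  0.00000000e+00,  0.00000000e+00,
         1.00000000e+00]])}
```

View pics/scene0.png

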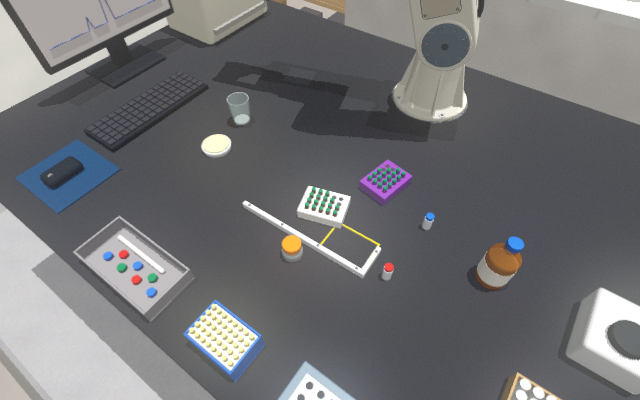

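View pics/top0.png

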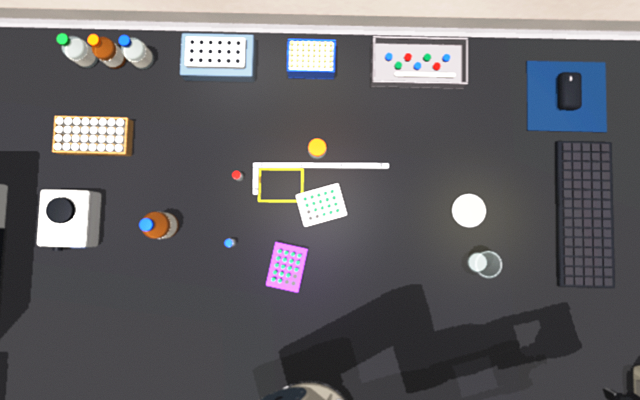

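View pics/wrist0.png

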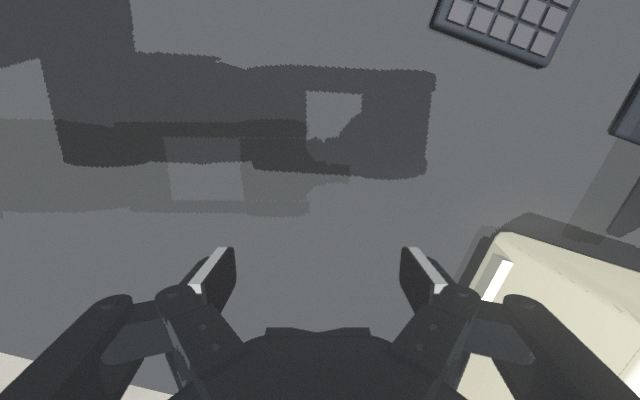

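The top view shows the rack at about (321,204), the rail corner near (256,166), and the purple decoy at (288,267). The arm is clear of all of them. Next I'll enlarge the crops to measure.

```bash
cat > h.py <<'E'
import numpy as np, cv2
from scipy.spatial.transform import Rotation as R
from rig import r, optics
def cam(n):
    p=optics.camera_params(n)
    K=np.array([[p['fx'],0,p['cx']],[0,p['fy'],p['cy']],[0,0,1.]])
    if 'eye' in p: return K,p['distortion'],np.array(p['eye']),R.from_euler('xyz',p['rotation']).as_matrix()
    s=r.sense(); T=p['T_tool_cam']; A=R.from_euler('xyz',s['tcp_rot']).as_matrix()
    return K,p['distortion'],s['eef_pos']+A@T[:3,3],A@T[:3,:3]
def ray(c,px):
    K,d,e,A=c
    q=cv2.undistortPoints(np.array(px,float).reshape(-1,1,2),K,d)[:,0]
    return e,(A@np.c_[q[:,0],-q[:,1],-np.ones(len(q))].T).T
def plane(c,px,z):
    e,v=ray(c,px); return e+v*((z-e[2])/v[:,2])[:,None]
def proj(c,P):
    K,d,e,A=c; q=(np.atleast_2d(P)-e)@A; q=q*[1,-1,-1]
    return cv2.projectPoints(q,np.zeros(3),np.zeros(3),K,d)[0][:,0]
def tri(c1,p1,c2,p2):
    e1,v1=ray(c1,p1);e2,v2=ray(c2,p2);out=[]
    for a,b in zip(v1,v2):
        t=np.linalg.lstsq(np.c_[a,-b],e2-e1,rcond=None)[0]
        x,y=e1+t[0]*a,e2+t[1]*b; out.append(np.r_[(x+y)/2,np.linalg.norm(x-y)])
    return np.array(out)
def crop(img,x,y,w,h,f,name):
    cv2.imwrite(name,cv2.resize(img[y:y+h,x:x+w],None,fx=f,fy=f,interpolation=cv2.INTER_CUBIC))
E
python3 - <<'E'
from h import *
t=cv2.imread('pics/top0.png');s=cv2.imread('pics/scene0.png')
crop(t,220,130,190,120,4,'pics/tc.png'); crop(s,230,140,220,150,3.6,'pics/sc.png')
E
```

```text
(no output)
```

View pics/tc.png

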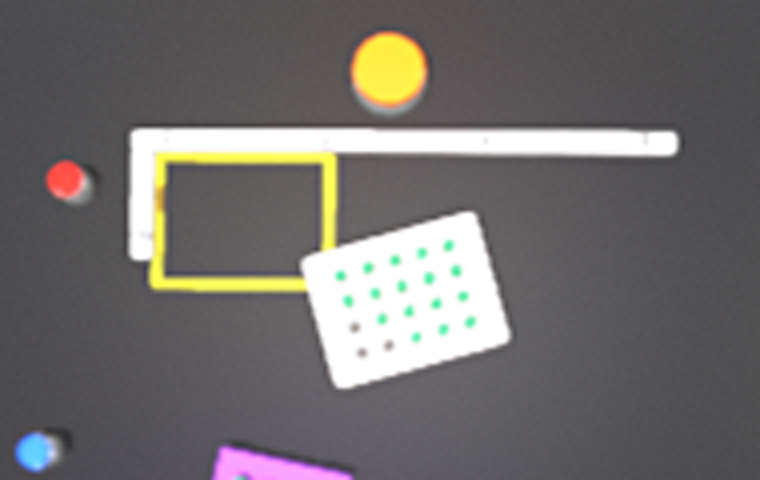

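View pics/sc.png

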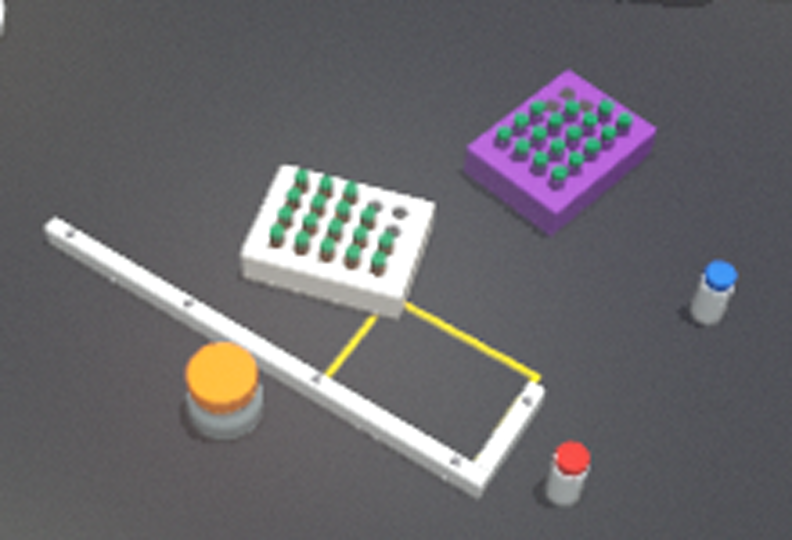

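Run:
```python
from h import *
T,S=cam('top'),cam('scene')
ft=lambda a:(np.array(a,float)+.5)/4-.5+[220,130]
fs=lambda a:(np.array(a,float)+.5)/3.6-.5+[230,140]
rt=ft([(302,258),(474,210),(512,342),(340,391)]); rs=fs([(403,302),(242,262),(284,164),(436,203)])
X=tri(T,rt,S,rs);print("rack",X.round(1))
dt=ft([(130,128),(678,132),(678,156),(130,260)]); ds=fs([(481,487),(45,229),(57,217),(544,389)])
print("dock",tri(T,dt,S,ds).round(1))
# automatic: white mask in top
img=cv2.imread('pics/top0.png');hsv=cv2.cvtColor(img,cv2.COLOR_BGR2HSV)
m=((hsv[...,2]>150)&(hsv[...,1]<60)).astype(np.uint8)
m[:130]=0;m[250:]=0;m[:,:220]=0;m[:,410:]=0
cs,_=cv2.findContours(m,cv2.RETR_EXTERNAL,cv2.CHAIN_APPROX_NONE)
for c in cs:
    if cv2.contourArea(c)>80:
        print(cv2.contourArea(c),cv2.minAreaRect(c))
        P=plane(T,c[:,0].astype(float),30 if cv2.contourArea(c)>1000 and cv2.boundingRect(c)[2]<70 else 20)
        print(cv2.minAreaRect(P[:,:2].astype(np.float32)), cv2.boxPoints(cv2.minAreaRect(P[:,:2].astype(np.float32))).round(1).tolist())
# yellow
y=((abs(hsv[...,0].astype(int)-28)<8)&(hsv[...,1]>100)&(hsv[...,2]>100)).astype(np.uint8);y[:155]=0;y[210:]=0
ys=np.argwhere(y[:, 240:320])[:, ::-1]+[240,0]
P=plane(T,ys,0);print("yellow",P.min(0).round(1),P.max(0).round(1), cv2.minAreaRect(P[:,:2].astype(np.float32)))
bt=ft([(36,452),(66,181),(389,69)])
print("a,b,jar", plane(T,bt,48).round(1))
print("purple",plane(T,ft([(220,447),(352,475)]),30).round(1))
```

```text
rack [[ 6.306e+02  5.330e+01  2.550e+01  1.500e+00]
 [ 6.665e+02 -6.310e+01  2.060e+01  3.300e+00]
 [ 5.765e+02 -9.120e+01  2.430e+01  2.100e+00]
 [ 5.408e+02  2.420e+01  2.410e+01  1.000e-01]]
dock [[ 718.6  173.2   23.2    1.9]
 [ 724.6 -203.3   15.6    3.3]
 [ 709.  -204.8   12.5    1.2]
 [ 628.3  169.7   17.5    4.4]]
1536.0 ((320.9226379394531, 204.52151489257812), (34.90076446533203, 46.35592269897461), 74.47589111328125)
((604.0433349609375, -18.591041564941406), (95.1401138305664, 126.14179992675781), 17.003047943115234) [[540.0999755859375, 27.799999237060547], [577.0, -92.80000305175781], [668.0, -65.0], [631.0999755859375, 55.599998474121094]]
881.0 ((320.5, 178.0), (32.0, 137.0), 90.0)
((677.7880249023438, -15.5079345703125), (88.83134460449219, 378.16619873046875), 1.3889729976654053) [[628.7999877929688, 172.39999389648438], [638.0, -205.60000610351562], [726.7999877929688, -203.5], [717.5999755859375, 174.60000610351562]]
yellow [608.5  -7.    0. ] [745.  160.6   0. ] ((665.5274658203125, 73.08808898925781), (116.32112121582031, 194.10418701171875), 14.139261245727539)
a,b,jar [[494.9 224.9  48. ]
 [677.2 212.   48. ]
 [758.8  -3.8  48. ]]
purple [[500.9 104.2  30. ]
 [484.4  14.4  30. ]]
```

Measured positions:

| Item | Position (mm) | Yaw (rad) |
|---|---|---|
| Rack | about (604, -19) | 0.30 |
| Dock inner corner | about (704, 160) | 0.024 |
| Rack's home | about (661, 99) | 0.024 |

The fitted rack size is 95 x 126 mm, which is right once edge blur is allowed for. The triangulated top heights are 21–26 mm against the stated 30, so they are a little low but consistent.

I'll move to behind the rack's -x side, staying high.

```bash
python3 -m creep '[{"dp":[30,-26,5],"angular":[0,0,0],"fingers":60},{"dp":[60,-52,10],"angular":[0,0,0],"fingers":60},{"dp":[90,-78,15],"angular":[0,0,0],"fingers":60},{"dp":[120,-104,20],"angular":[0,0,0],"fingers":60},{"dp":[150,-130,25],"angular":[0,0,0],"fingers":60}]' 40
python3 -m creep '[{"dp":[30,-26,5],"angular":[0,0,0],"fingers":60},{"dp":[60,-52,10],"angular":[0,0,0],"fingers":60},{"dp":[90,-78,15],"angular":[0,0,0],"fingers":60},{"dp":[120,-104,20],"angular":[0,0,0],"fingers":60},{"dp":[150,-130,25],"angular":[0,0,0],"fingers":60}]'
python3 -m creep '[{"dp":[30,-26,5],"angular":[0,0,0],"fingers":60},{"dp":[60,-52,10],"angular":[0,0,0],"fingers":60},{"dp":[90,-78,15],"angular":[0,0,0],"fingers":60},{"dp":[120,-104,20],"angular":[0,0,0],"fingers":60},{"dp":[120,-104,20],"angular":[0,0,0],"fingers":60}]'
```

```text
clock: 0.57
eef_pos: [292.9, -424.9, 205.9]
tcp_rot: [-3.141, -0.0, 0.306]
contact_force: [0.9, -0.4, -0.1]
opening: 0.706
clock: 0.98
eef_pos: [396.7, -255.6, 181.1]
tcp_rot: [3.141, -0.0, 0.307]
contact_force: [0.4, -0.5, -0.2]
opening: 0.703
clock: 1.4
eef_pos: [481.9, -117.0, 160.7]
tcp_rot: [-3.14, -0.001, 0.311]
contact_force: [-0.7, -0.2, -0.3]
opening: 0.702
```

Run:
```python
from h import *
c=cam('wrist'); im=optics.grab_frame('wrist'); cv2.imwrite('pics/w1.png',im)
np.savez('pics/w1.npz',K=c[0],d=c[1],e=c[2],A=c[3])
print(r.sense()['eef_pos'],c[2])
print(proj(c,[[541,26,30],[577,-91,30],[666.5,-63.5,30],[631,54,30],[604,-18.6,30]]).round(0).tolist())
```

```text
[ 480.37239759 -119.06117979  160.73675292] [547.0921999  -96.32878014 301.64525375]
[[189.0, 90.0], [322.0, 92.0], [324.0, -28.0], [177.0, -31.0], [253.0, 33.0]]
```

View pics/w1.png

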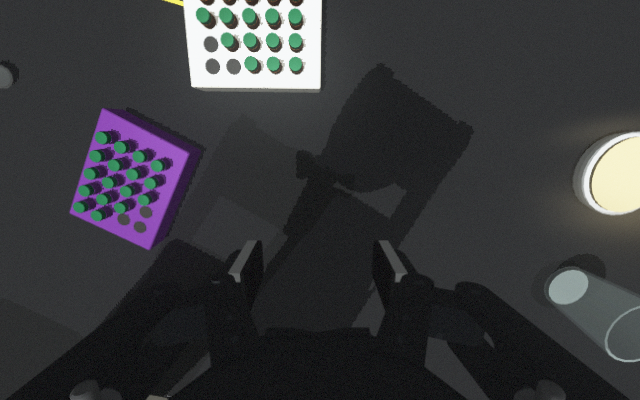

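The wrist view confirms the rack. Its near edge is at (192,87)–(321,89), about 3 px from the prediction, and it runs parallel to the jaw axis. I'll move in behind the rack and descend.

```bash
python3 -m creep '[{"dp":[26,-20,8],"angular":[0,0,0],"fingers":60},{"dp":[52,-40,20],"angular":[0,0,0],"fingers":60},{"dp":[78,-59,40],"angular":[0,0,0],"fingers":60},{"dp":[78,-59,75],"angular":[0,0,0],"fingers":60},{"dp":[78,-59,90],"angular":[0,0,0],"fingers":60}]'
python3 -m creep '[{"dp":[0,0,0],"angular":[0,0,0],"fingers":60},{"dp":[0,0,0],"angular":[0,0,0],"fingers":60}]'
python3 - <<'E'
from h import *
c=cam('wrist'); im=optics.grab_frame('wrist'); cv2.imwrite('pics/w2.png',im)
print(r.sense()['eef_pos'],r.sense()['tcp_rot'])
print(proj(c,[[541,26,30],[577,-91,30]]).round(0).tolist())
E
```

```text
clock: 1.87
eef_pos: [534.9, -41.7, 68.5]
tcp_rot: [-3.141, 0.002, 0.308]
contact_force: [-1.0, -0.7, -1.0]
opening: 0.702
clock: 2.03
eef_pos: [534.8, -42.9, 70.8]
tcp_rot: [-3.141, 0.002, 0.306]
contact_force: [0.3, 0.2, -0.1]
opening: 0.7
[535.77034559 -43.04980943  71.88706022] [3.14145235e+00 7.39074967e-05 3.05913341e-01]
[[223.0, 190.0], [404.0, 191.0]]
```

View pics/w2.png

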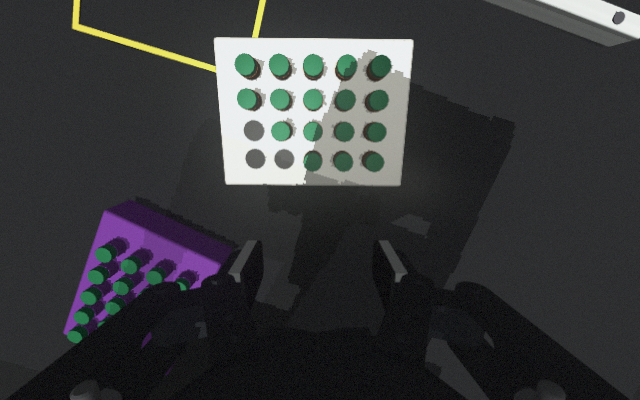

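Run:
```python
from h import *
c=cam('wrist');s=r.sense()
A=R.from_euler('xyz',s['tcp_rot']).as_matrix()
P=plane(c,[(226,185),(401,186),(214,38),(413,40)],30);print(P.round(1), ((P-s['eef_pos'])@A).round(1))
P=plane(c,[(238,253),(228,250),(104,212)],30);print(P.round(1), ((P-s['eef_pos'])@A).round(1))
E1='pics/w1.npz';z=np.load(E1);c1=(z['K'],z['d'],z['e'],z['A'])
print(tri(c1,[(192,87),(321,89)],c,[(226,185),(401,186)]).round(1))
```

```text
[[545.6  24.7  30. ]
 [580.5 -88.3  30. ]
 [630.3  50.8  30. ]
 [664.7 -61.7  30. ]] [[ 29.8 -61.7  41.9]
 [ 29.1  56.6  41.9]
 [118.4 -61.   41.9]
 [117.3  56.6  41.9]]
[[498.9   5.6  30. ]
 [499.   13.   30. ]
 [501.1 102.1  30. ]] [[ -20.5  -57.5   41.9]
 [ -18.2  -64.5   41.9]
 [  10.6 -148.9   41.9]]
[[544.5  25.6  26.5   0. ]
 [579.7 -89.3  26.3   1. ]]
```

Near edge is 29 mm ahead of the TCP, and its measured size (118 x 89) fits. The triangulated height of about 26.5 is acceptable. The purple corner is about 15 mm clear of the finger. I'll descend now.

```bash
python3 -m creep '[{"dp":[4,-2,15],"angular":[0,0,0],"fingers":60},{"dp":[8,-2,30],"angular":[0,0,0],"fingers":60},{"dp":[8,-2,45],"angular":[0,0,0],"fingers":60},{"dp":[8,-2,57],"angular":[0,0,0],"fingers":60},{"dp":[8,-2,63],"angular":[0,0,0],"fingers":60}]'
python3 -m creep '[{"dp":[1,0,0],"angular":[0,0,0],"fingers":60},{"dp":[2,0,0],"angular":[0,0,0],"fingers":60},{"dp":[3,0,0],"angular":[0,0,0],"fingers":60},{"dp":[4,0,0],"angular":[0,0,0],"fingers":60},{"dp":[5,0,0],"angular":[0,0,0],"fingers":60}]'
python3 - <<'E'
from h import *
im=optics.grab_frame('wrist'); cv2.imwrite('pics/w3.png',im)
print(r.sense()['eef_pos'],r.sense()['tcp_rot'])
E
```

```text
clock: 2.5
eef_pos: [542.9, -38.5, 8.3]
tcp_rot: [3.141, -0.0, 0.306]
contact_force: [-0.4, 0.4, 0.5]
opening: 0.702
clock: 2.92
eef_pos: [548.2, -36.3, 9.0]
tcp_rot: [3.141, -0.001, 0.307]
contact_force: [-0.4, -0.5, -0.2]
opening: 0.703
[548.27514235 -36.27707701   8.89088086] [ 3.14118643e+00 -1.13769027e-03  3.06889965e-01]
```

View pics/w3.png

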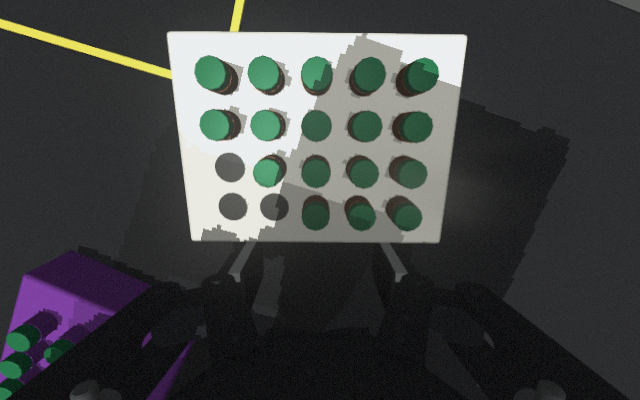

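Near edge is now at row 241, level with the fingers and still about 5 mm away. I'll push forward slowly while gradually turning the rack square.

```bash
python3 -m creep '[{"dp":[1,0,0],"angular":[0,0,0],"fingers":60},{"dp":[2,0,0],"angular":[0,0,0],"fingers":60},{"dp":[3,0,0],"angular":[0,0,0],"fingers":60},{"dp":[4,0,0],"angular":[0,0,0],"fingers":60},{"dp":[5,0,0],"angular":[0,0,0],"fingers":60}]'
python3 -m creep '[{"dp":[1.2,0,0],"angular":[0,0,0],"fingers":60},{"dp":[2.4,0,0],"angular":[0,0,0],"fingers":60},{"dp":[3.6,0,0],"angular":[0,0,0],"fingers":60},{"dp":[4.8,0,0],"angular":[0,0,0],"fingers":60},{"dp":[6,0,0],"angular":[0,0,0],"fingers":60}]'
python3 - <<'E'
from h import *
im=optics.grab_frame('wrist'); cv2.imwrite('pics/w4.png',im)
s=r.sense();print(s['eef_pos'],s['tcp_rot'],s['contact_force'],s['wrist_torque'])
E
```

```text
clock: 3.38
eef_pos: [551.8, -34.9, 8.2]
tcp_rot: [-3.141, 0.001, 0.307]
contact_force: [-2.6, -1.5, 2.5]
opening: 0.701
clock: 3.8
eef_pos: [558.1, -32.9, 8.2]
tcp_rot: [-3.142, 0.0, 0.307]
contact_force: [-0.9, -0.2, -0.9]
opening: 0.702
[558.43357016 -32.87890679   8.23363003] [ 3.14156508e+00 -3.55795451e-04  3.06822449e-01] [-1.36626968 -0.66937607 -0.31138913] [-0.04213885  0.21100738  0.02408041]
```

View pics/w4.png

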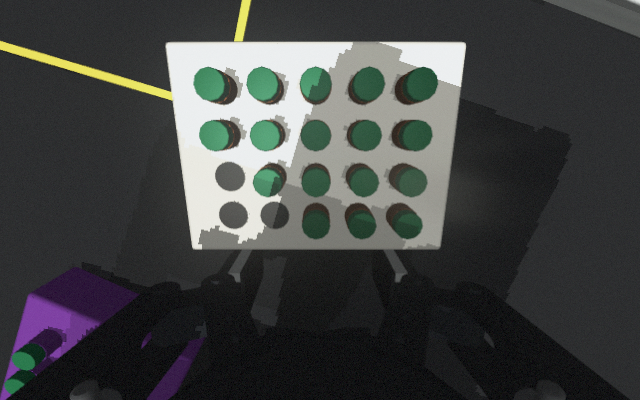

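In contact: the edge has held at row 248 and the force is about 1–2 N. I'll start the turning push.

```bash
python3 -m creep '[{"dp":[2,0,0],"angular":[0,0,0.014],"fingers":60},{"dp":[4,0.1,0],"angular":[0,0,0.028],"fingers":60},{"dp":[6,0.2,0],"angular":[0,0,0.042],"fingers":60},{"dp":[8,0.3,0],"angular":[0,0,0.056],"fingers":60},{"dp":[10,0.4,0],"angular":[0,0,0.07],"fingers":60}]'
python3 -m creep '[{"dp":[2,0,0],"angular":[0,0,0.014],"fingers":60},{"dp":[4,0.1,0],"angular":[0,0,0.028],"fingers":60},{"dp":[6,0.2,0],"angular":[0,0,0.042],"fingers":60},{"dp":[8,0.3,0],"angular":[0,0,0.056],"fingers":60},{"dp":[10,0.4,0],"angular":[0,0,0.07],"fingers":60}]'
python3 - <<'E'
from h import *
im=optics.grab_frame('wrist'); cv2.imwrite('pics/w5.png',im)
s=r.sense();print(s['eef_pos'],s['tcp_rot'],s['contact_force'],s['wrist_torque'])
E
```

```text
clock: 4.27
eef_pos: [568.0, -30.3, 8.3]
tcp_rot: [-3.142, -0.0, 0.235]
contact_force: [-1.6, 0.0, -0.9]
opening: 0.705
clock: 4.68
eef_pos: [577.7, -28.4, 8.3]
tcp_rot: [3.142, -0.0, 0.165]
contact_force: [-0.9, 0.9, -0.5]
opening: 0.702
[578.21865788 -28.33279893   8.35995541] [ 3.14148507e+00 -6.42464230e-04  1.64472099e-01] [-0.10222107  0.35383974 -0.39368334] [-0.04810704  0.18959075  0.02593743]
```

View pics/w5.png

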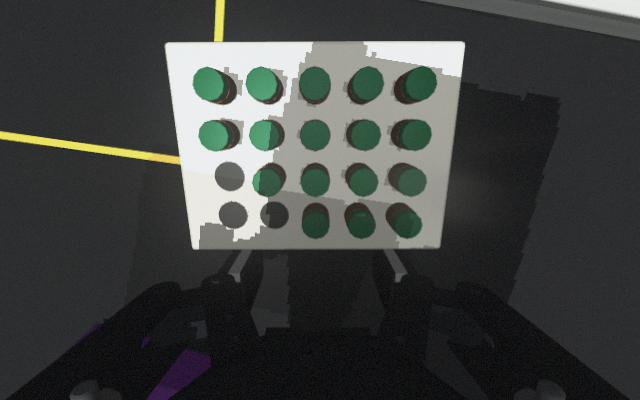

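The rack is tracking the tool exactly, with its edges unchanged at row 248. I'll continue with the second half of the turn.

```bash
python3 -m creep '[{"dp":[2,0,0],"angular":[0,0,0.014],"fingers":60},{"dp":[4,0.1,0],"angular":[0,0,0.028],"fingers":60},{"dp":[6,0.2,0],"angular":[0,0,0.042],"fingers":60},{"dp":[8,0.3,0],"angular":[0,0,0.056],"fingers":60},{"dp":[10,0.4,0],"angular":[0,0,0.07],"fingers":60}]'
python3 -m creep '[{"dp":[1.5,0,0],"angular":[0,0,0.014],"fingers":60},{"dp":[3,0.1,0],"angular":[0,0,0.028],"fingers":60},{"dp":[4.5,0.2,0],"angular":[0,0,0.042],"fingers":60},{"dp":[6,0.3,0],"angular":[0,0,0.056],"fingers":60},{"dp":[7,0.4,0],"angular":[0,0,0.07],"fingers":60}]'
python3 - <<'E'
from h import *
c=cam('wrist');im=optics.grab_frame('wrist'); cv2.imwrite('pics/w6.png',im)
np.savez('pics/w6.npz',K=c[0],d=c[1],e=c[2],A=c[3])
s=r.sense();print(s['eef_pos'],s['tcp_rot'],s['contact_force'],s['wrist_torque'])
im=optics.grab_frame('top'); cv2.imwrite('pics/t6.png',im);crop(im,220,130,190,120,4,'pics/t6c.png')
E
```

```text
clock: 5.15
eef_pos: [587.6, -27.1, 8.3]
tcp_rot: [-3.142, 0.0, 0.095]
contact_force: [-1.8, 0.5, 0.8]
opening: 0.701
clock: 5.57
eef_pos: [594.7, -26.9, 8.3]
tcp_rot: [-3.142, -0.0, 0.025]
contact_force: [-2.1, 0.7, 1.7]
opening: 0.705
[594.89006942 -26.88917392   8.32012169] [ 3.14156526e+00 -4.77382923e-04  2.44453263e-02] [0.5536826  0.01756143 0.55849016] [0.05867181 0.18168599 0.01941099]
```

View pics/w6.png

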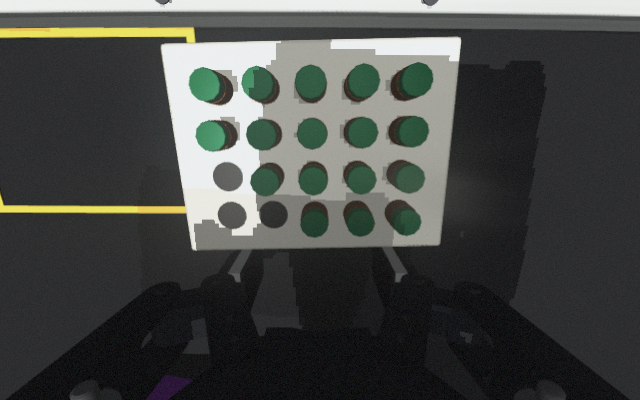

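View pics/t6c.png

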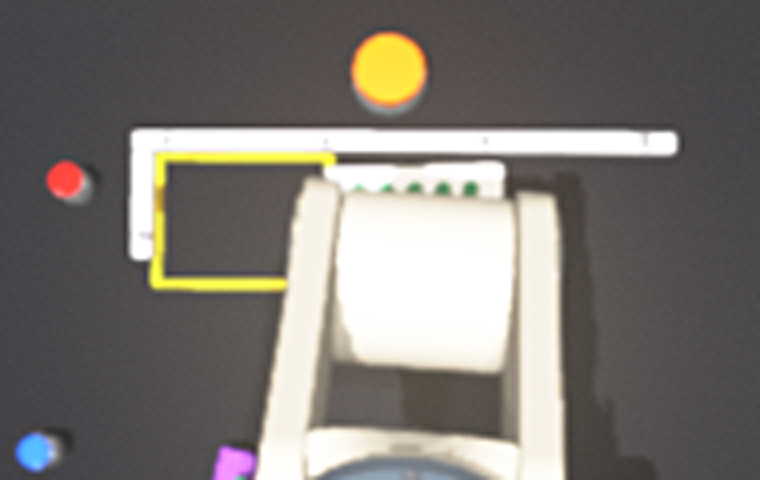

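The rack lags the tool slightly: its near edge runs (193,249)→(440,244). I'll measure the rail, yellow outline and rack precisely from this image.

```bash
cat > m.py <<'E'
from h import *
def load(n):
    z=np.load(f'pics/{n}.npz');return (z['K'],z['d'],z['e'],z['A']),cv2.imread(f'pics/{n}.png')
def edge(g,cols,r0,r1,sign):  # subpixel row edge per col, strongest gradient of given sign going down
    out=[]
    for x in cols:
        p=g[r0:r1,x].astype(float); d=np.diff(p)*sign; k=int(d.argmax())
        if d[k]<15: continue
        out.append((x,r0+k+.5))
    return np.array(out,float)
def edgec(g,rows,c0,c1,sign):
    return edge(g.T.copy(),rows,c0,c1,sign)[:,::-1]
def line(c,px,z):
    P=plane(c,px,z)[:,:2]; v=cv2.fitLine(P.astype(np.float32),cv2.DIST_HUBER,0,.01,.01).ravel()
    return v, np.abs((P-v[2:])@[-v[1],v[0]]).std()
def report(name,c,px,z):
    v,s=line(c,px,z)
    # along y or x
    if abs(v[1])>abs(v[0]): print(name,'x at y=0 %.1f'%(v[2]-v[0]/v[1]*v[3]),'at y=100 %.1f'%(v[2]+v[0]/v[1]*(100-v[3])),'yaw %.4f'%(-v[0]/v[1]),'sd %.2f n %d'%(s,len(px)))
    else: print(name,'y at x=660 %.1f'%(v[3]+v[1]/v[0]*(660-v[2])),'yaw %.4f'%(v[1]/v[0]),'sd %.2f n %d'%(s,len(px)))
E
python3 - <<'E'
from m import *
c,im=load('w6'); g=cv2.GaussianBlur(im,(3,3),0).max(2)
print(g[0:40,400].tolist()); print(g[0:40,100].tolist())
report('rail top in',c,edge(g,range(5,630,5),2,19,-1),20)
report('rail bottom',c,edge(g,list(range(480,630,5)),19,40,-1),0)
report('yel -x inner',c,edge(g,range(10,180,5),195,225,1),0)
report('rack near',c,edge(g,range(200,435,5),235,258,-1),30)
report('rack far',c,edge(g,range(170,455,5),30,55,1),30)
report('rack +y',c,edgec(g,range(55,235,5),155,200,1),30)
report('rack -y',c,edgec(g,range(75,235,5),430,470,-1),30)
E
```

```text
[239, 239, 239, 238, 238, 238, 238, 237, 237, 234, 224, 201, 157, 109, 85, 81, 82, 88, 94, 95, 94, 94, 94, 95, 95, 96, 94, 83, 63, 51, 50, 51, 50, 50, 51, 53, 57, 99, 178, 226]
[239, 239, 239, 239, 239, 239, 239, 238, 236, 229, 210, 170, 121, 88, 79, 80, 85, 91, 94, 94, 93, 93, 94, 93, 93, 93, 109, 161, 213, 233, 235, 235, 235, 235, 234, 230, 190, 114, 61, 51]
rail top in x at y=0 707.5 at y=100 705.4 yaw 0.0207 sd 0.06 n 125
rail bottom x at y=0 708.2 at y=100 706.3 yaw 0.0189 sd 0.07 n 30
yel -x inner x at y=0 619.1 at y=100 616.6 yaw 0.0255 sd 0.19 n 34
rack near x at y=0 606.8 at y=100 602.2 yaw 0.0459 sd 1.86 n 47
rack far x at y=0 694.2 at y=100 689.6 yaw 0.0456 sd 0.06 n 56
rack +y y at x=660 35.2 yaw 0.0455 sd 0.07 n 35
rack -y y at x=660 -81.5 yaw 0.0466 sd 0.07 n 32
```

Rail yaw is 0.0205 with its inner face at x ≈ 707.8 - 0.0205·y. The rack's yaw is 0.046, leaving a gap of about 13 mm. I'll back off, rise, and go round to the -y end.

```bash
python3 -m creep '[{"dp":[-6,0,0],"angular":[0,0,0],"fingers":60},{"dp":[-15,0,0],"angular":[0,0,0],"fingers":60},{"dp":[-25,0,0],"angular":[0,0,0],"fingers":60},{"dp":[-25,0,-35],"angular":[0,0,0],"fingers":60},{"dp":[-25,0,-75],"angular":[0,0,0],"fingers":60}]'
python3 -m creep '[{"dp":[5,15,-30],"angular":[0,0,-0.12],"fingers":40},{"dp":[25,40,-37],"angular":[0,0,-0.24],"fingers":40},{"dp":[45,65,-37],"angular":[0,0,-0.36],"fingers":40},{"dp":[65,85,-37],"angular":[0,0,-0.48],"fingers":40},{"dp":[82,92,-37],"angular":[0,0,-0.6],"fingers":40}]'
python3 -m creep '[{"dp":[0,0,0],"angular":[0,0,-0.12],"fingers":40},{"dp":[0,0,0],"angular":[0,0,-0.24],"fingers":40},{"dp":[0,0,0],"angular":[0,0,-0.36],"fingers":40},{"dp":[0,0,0],"angular":[0,0,-0.48],"fingers":40},{"dp":[0,0,0],"angular":[0,0,-0.6],"fingers":40}]'
python3 -m creep '[{"dp":[0,0,0],"angular":[0,0,-0.12],"fingers":40},{"dp":[0,0,0],"angular":[0,0,-0.24],"fingers":40},{"dp":[0,0,0],"angular":[0,0,-0.35],"fingers":40},{"dp":[0,0,0],"angular":[0,0,-0.35],"fingers":40},{"dp":[0,0,0],"angular":[0,0,-0.35],"fingers":40}]'
python3 - <<'E'
from m import *
c=cam('wrist');im=optics.grab_frame('wrist'); cv2.imwrite('pics/w7.png',im)
np.savez('pics/w7.npz',K=c[0],d=c[1],e=c[2],A=c[3])
s=r.sense();print(s['eef_pos'],s['tcp_rot'],s['contact_force'],s['qpos'])
E
```

```text
clock: 6.08
eef_pos: [565.2, -27.5, 81.3]
tcp_rot: [-3.141, 0.007, 0.027]
contact_force: [1.1, -0.6, 0.4]
opening: 0.704
clock: 6.5
eef_pos: [654.3, -120.1, 120.9]
tcp_rot: [3.14, -0.001, 0.631]
contact_force: [-0.1, 0.3, -0.2]
opening: 0.47
clock: 6.92
eef_pos: [652.7, -117.3, 119.9]
tcp_rot: [-3.141, 0.0, 1.233]
contact_force: [1.1, 0.7, -0.2]
opening: 0.465
clock: 7.33
eef_pos: [653.1, -117.3, 120.1]
tcp_rot: [-3.141, -0.0, 1.573]
contact_force: [1.1, 0.1, -0.0]
opening: 0.466
[ 653.22316325 -117.28269338  120.18694626] [-3.14124110e+00 -6.49129936e-05  1.57283393e+00] [-0.28065724  0.01830444  0.56950651] [-1.79912083e-01  5.25111169e-01  1.63318290e+00  2.74709818e-07
  9.83656082e-01 -1.81949849e-01]
```

View pics/w7.png

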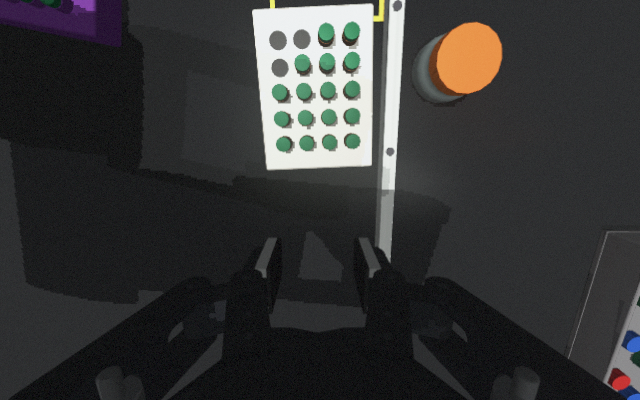

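Run:
```python
from m import *
c,im=load('w7'); g=cv2.GaussianBlur(im,(3,3),0).max(2)
s=r.sense();A=R.from_euler('xyz',s['tcp_rot']).as_matrix()
report('rack -y end',c,edge(g,range(272,367,4),155,180,-1),30)
report('rack -x side',c,edgec(g,range(20,160,5),245,275,1),30)
report('rack +x side',c,edgec(g,range(20,160,5),362,380,-1),30)
report('rail in',c,edgec(g,range(20,140,5),376,392,1),20)
P=plane(c,[(267,169),(371,165)],30);print(((P-s['eef_pos'])@A).round(1))
```

```text
rack -y end y at x=660 -82.4 yaw 0.0490 sd 0.13 n 24
rack -x side x at y=0 606.2 at y=100 601.3 yaw 0.0490 sd 0.10 n 28
rack +x side x at y=0 694.6 at y=100 690.2 yaw 0.0434 sd 0.12 n 27
rail in x at y=0 707.8 at y=100 705.5 yaw 0.0224 sd 0.12 n 24
[[ 33.2 -42.5  90.2]
 [ 36.6  44.7  90.2]]
```

Consistent with the earlier view. The end face is 35 mm ahead and centred. I'll descend and turn to match the rack's yaw.

```bash
python3 -m creep '[{"dp":[3,1,30],"angular":[0,0,-0.02],"fingers":40},{"dp":[6,1,60],"angular":[0,0,-0.044],"fingers":40},{"dp":[8,1,88],"angular":[0,0,-0.044],"fingers":40},{"dp":[8,1,104],"angular":[0,0,-0.044],"fingers":40},{"dp":[8,1,112],"angular":[0,0,-0.044],"fingers":40}]'
python3 -m creep '[{"dp":[2.4,0,0],"angular":[0,0,0],"fingers":40},{"dp":[4.8,0,0],"angular":[0,0,0],"fingers":40},{"dp":[7,0,0],"angular":[0,0,0],"fingers":40},{"dp":[9,0,0],"angular":[0,0,0],"fingers":40},{"dp":[10.5,0,0],"angular":[0,0,0],"fingers":40}]'
python3 -m creep '[{"dp":[1,0,0],"angular":[0,0,0],"fingers":40},{"dp":[2,0,0],"angular":[0,0,0],"fingers":40},{"dp":[3,0,0],"angular":[0,0,0],"fingers":40},{"dp":[4.5,0,0],"angular":[0,0,0],"fingers":40},{"dp":[6,0,0],"angular":[0,0,0],"fingers":40}]'
python3 - <<'E'
from m import *
c=cam('wrist');im=optics.grab_frame('wrist'); cv2.imwrite('pics/w8.png',im)
np.savez('pics/w8.npz',K=c[0],d=c[1],e=c[2],A=c[3])
s=r.sense();print(s['eef_pos'],s['tcp_rot'],s['contact_force'])
E
```

```text
clock: 7.8
eef_pos: [652.8, -108.9, 5.5]
tcp_rot: [-3.138, -0.001, 1.618]
contact_force: [-0.4, -1.0, 0.0]
opening: 0.468
clock: 8.22
eef_pos: [655.2, -98.6, 9.6]
tcp_rot: [3.14, 0.0, 1.621]
contact_force: [-0.6, 0.4, -0.9]
opening: 0.468
clock: 8.63
eef_pos: [654.3, -93.0, 8.5]
tcp_rot: [3.141, 0.0, 1.621]
contact_force: [-0.3, -3.2, 2.2]
opening: 0.47
[654.19843884 -92.82548598   8.42264356] [3.14119543e+00 3.47011895e-04 1.62085009e+00] [-0.23652207 -0.47115087  1.45648067]
```

View pics/w8.png

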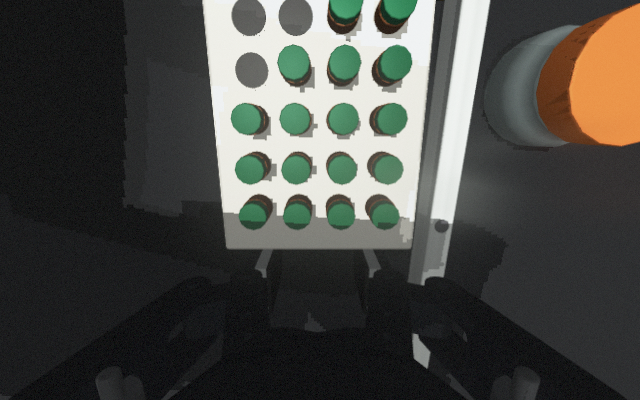

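In contact: the end is at row 249, with about -3 N on contact. I'll push along the rail direction while squaring up.

```bash
python3 -m creep '[{"dp":[2,0,0],"angular":[0,0,0.003],"fingers":40},{"dp":[5,0.1,0],"angular":[0,0,0.006],"fingers":40},{"dp":[8,0.2,0],"angular":[0,0,0.009],"fingers":40},{"dp":[11,0.3,0],"angular":[0,0,0.012],"fingers":40},{"dp":[14,0.4,0],"angular":[0,0,0.015],"fingers":40}]'
python3 -m creep '[{"dp":[3,0,0],"angular":[0,0,0.003],"fingers":40},{"dp":[6,0.1,0],"angular":[0,0,0.006],"fingers":40},{"dp":[9,0.1,0],"angular":[0,0,0.009],"fingers":40},{"dp":[12,0.2,0],"angular":[0,0,0.012],"fingers":40},{"dp":[15,0.2,0],"angular":[0,0,0.015],"fingers":40}]'
python3 -m creep '[{"dp":[3,0,0],"angular":[0,0,0],"fingers":40},{"dp":[6,0,0],"angular":[0,0,0],"fingers":40},{"dp":[9,0,0],"angular":[0,0,0],"fingers":40},{"dp":[12,0,0],"angular":[0,0,0],"fingers":40},{"dp":[15,0,0],"angular":[0,0,0],"fingers":40}]'
python3 - <<'E'
from m import *
c=cam('wrist');im=optics.grab_frame('wrist'); cv2.imwrite('pics/w9.png',im)
np.savez('pics/w9.npz',K=c[0],d=c[1],e=c[2],A=c[3])
s=r.sense();print(s['eef_pos'],s['tcp_rot'],s['contact_force'])
E
```

```text
clock: 9.1
eef_pos: [653.7, -78.6, 8.3]
tcp_rot: [3.141, 0.0, 1.606]
contact_force: [0.5, -1.9, 2.7]
opening: 0.467
clock: 9.52
eef_pos: [653.3, -63.5, 8.3]
tcp_rot: [-3.142, -0.0, 1.591]
contact_force: [-0.5, -3.2, 2.7]
opening: 0.466
clock: 9.93
eef_pos: [653.1, -48.5, 8.3]
tcp_rot: [3.142, -0.0, 1.591]
contact_force: [0.7, -3.5, 1.5]
opening: 0.47
[653.03586456 -47.98549556   8.24954965] [-3.14150334e+00 -2.95850926e-04  1.59085115e+00] [-0.59053792 -0.43676073  1.73704049]
```

View pics/w9.png

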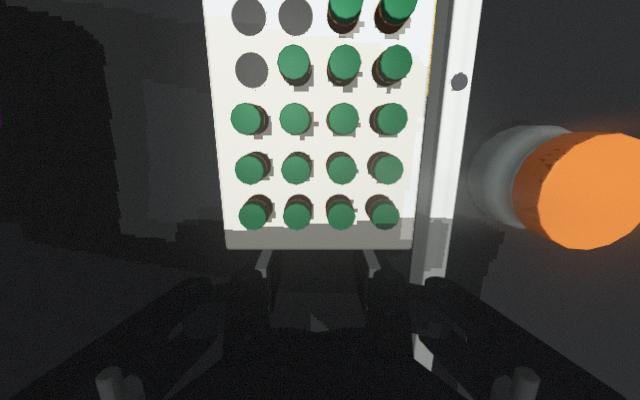

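Still aligned, with the edge at row 249 and rail gap steady. About 74 mm remain, so I'll push 60 more and then measure.

```bash
for i in 1 2 3; do python3 -m creep '[{"dp":[3,0,0],"angular":[0,0,0],"fingers":40},{"dp":[6,0,0],"angular":[0,0,0],"fingers":40},{"dp":[9,0,0],"angular":[0,0,0],"fingers":40},{"dp":[12,0,0],"angular":[0,0,0],"fingers":40},{"dp":[15,0,0],"angular":[0,0,0],"fingers":40}]'; done
python3 -m creep '[{"dp":[3,0,0],"angular":[0,0,0],"fingers":40},{"dp":[6,0,0],"angular":[0,0,0],"fingers":40},{"dp":[9,0,0],"angular":[0,0,0],"fingers":40},{"dp":[11,0,0],"angular":[0,0,0],"fingers":40},{"dp":[12.5,0,0],"angular":[0,0,0],"fingers":40}]'
python3 - <<'E'
from m import *
c=cam('wrist');im=optics.grab_frame('wrist'); cv2.imwrite('pics/w10.png',im)
np.savez('pics/w10.npz',K=c[0],d=c[1],e=c[2],A=c[3])
s=r.sense();print(s['eef_pos'],s['tcp_rot'],s['contact_force'])
t=optics.grab_frame('top');crop(t,220,130,190,120,4,'pics/t10.png')
t=optics.grab_frame('scene');crop(t,290,180,140,110,5.5,'pics/s10.png')
E
```

```text
clock: 10.4
eef_pos: [652.7, -33.5, 8.2]
tcp_rot: [-3.141, -0.0, 1.591]
contact_force: [-1.2, -3.2, 1.1]
opening: 0.464
clock: 10.82
eef_pos: [652.4, -18.5, 8.3]
tcp_rot: [-3.142, -0.0, 1.591]
contact_force: [0.1, -1.7, 1.0]
opening: 0.464
clock: 11.23
eef_pos: [652.1, -3.5, 8.2]
tcp_rot: [-3.141, -0.0, 1.591]
contact_force: [-0.4, -1.7, 0.3]
opening: 0.47
clock: 11.65
eef_pos: [651.9, 9.0, 8.3]
tcp_rot: [-3.142, -0.0, 1.591]
contact_force: [0.4, -1.0, 0.6]
opening: 0.471
[651.83274276   9.19143206   8.22912454] [-3.14144869e+00 -1.92843092e-04  1.59094646e+00] [ 0.47914377  0.54475471 -0.61893003]
```

View pics/w10.png

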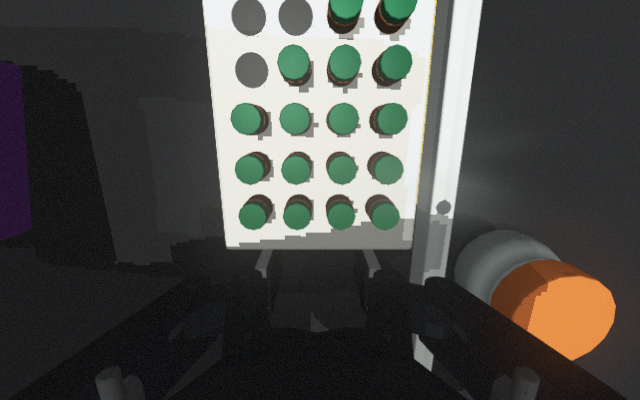

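View pics/t10.png

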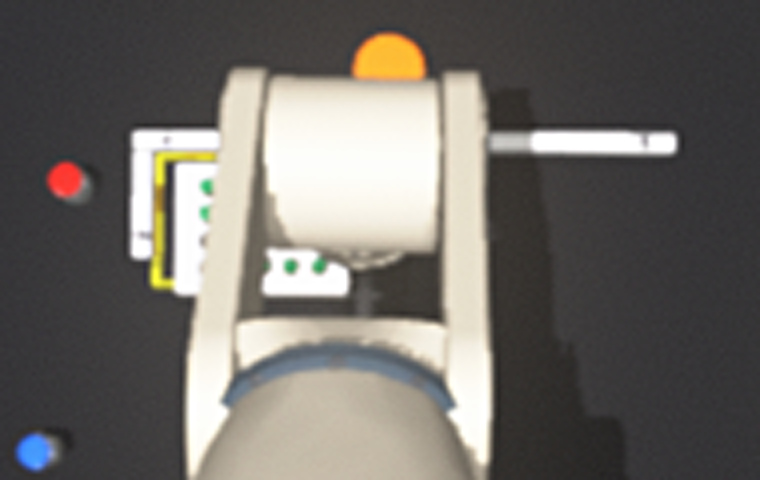

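View pics/s10.png

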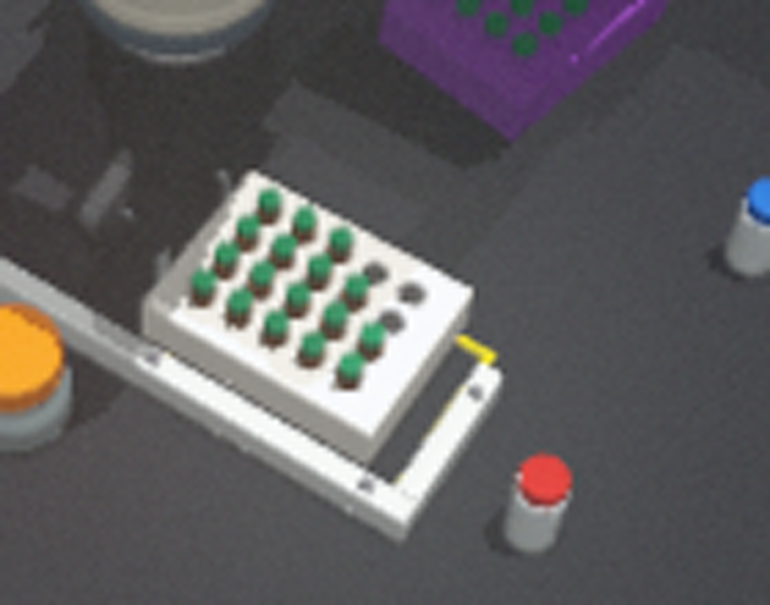

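Run:
```python
from m import *
T=cam('top')
ft=lambda a:(np.array(a,float)+.5)/4-.5+[220,130]
print(plane(T,ft([(174,225),(174,180)]),30).round(1),plane(T,ft([(154,200),(153,240)]),20).round(1))
S=cam('scene');fs=lambda a:(np.array(a,float)+.5)/5.5-.5+[290,180]
print(plane(S,fs([(363,438),(472,293)]),30).round(1),plane(S,fs([(486,362),(398,487)]),20).round(1))
```

```text
[[651.  140.5  30. ]
 [681.9 141.5  30. ]] [[669.  156.2  20. ]
 [641.3 155.9  20. ]]
[[698.3 138.   30. ]
 [607.8 138.4  30. ]] [[629.3 159.5  20. ]
 [704.4 160.3  20. ]]
```

The gap to the stop is about 15–20 mm. I'll approach slowly and watch the force.

```bash
python3 -m creep '[{"dp":[2,0,0],"angular":[0,0,0],"fingers":40},{"dp":[4.5,0,0],"angular":[0,0,0],"fingers":40},{"dp":[7,0,0],"angular":[0,0,0],"fingers":40},{"dp":[9,0,0],"angular":[0,0,0],"fingers":40},{"dp":[11,0,0],"angular":[0,0,0],"fingers":40}]'
python3 -m creep '[{"dp":[0.8,0,0],"angular":[0,0,0],"fingers":40},{"dp":[1.6,0,0],"angular":[0,0,0],"fingers":40},{"dp":[2.4,0,0],"angular":[0,0,0],"fingers":40},{"dp":[3.2,0,0],"angular":[0,0,0],"fingers":40},{"dp":[4,0,0],"angular":[0,0,0],"fingers":40}]'
python3 -c "
from h import *
print(r.sense()['contact_force'])
t=optics.grab_frame('scene');crop(t,290,180,140,110,5.5,'pics/s11.png')"
```

```text
clock: 12.22
eef_pos: [651.7, 19.9, 8.3]
tcp_rot: [-3.142, 0.0, 1.591]
contact_force: [0.3, -1.2, -0.2]
opening: 0.468
clock: 12.63
eef_pos: [651.6, 23.7, 8.3]
tcp_rot: [-3.142, -0.0, 1.591]
contact_force: [-0.1, -0.8, -0.3]
opening: 0.466
[-0.07777797 -0.82997259 -0.33751188]
```

View pics/s11.png

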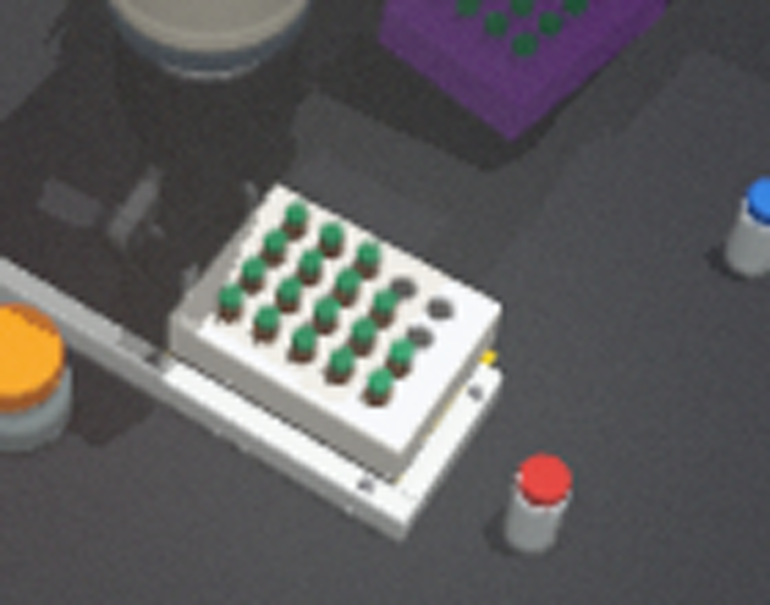

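Still a few mm short of the stop (yellow tip visible at (489,357)). I'll creep at 0.4–0.6 mm per row.

```bash
python3 -m creep '[{"dp":[0.6,0,0],"angular":[0,0,0],"fingers":40},{"dp":[1.2,0,0],"angular":[0,0,0],"fingers":40},{"dp":[1.7,0,0],"angular":[0,0,0],"fingers":40},{"dp":[2.1,0,0],"angular":[0,0,0],"fingers":40},{"dp":[2.5,0,0],"angular":[0,0,0],"fingers":40}]'
```

```text
clock: 13.1
eef_pos: [651.6, 26.2, 8.2]
tcp_rot: [-3.142, -0.0, 1.591]
contact_force: [0.7, -1.3, -0.8]
opening: 0.468
```

```bash
python3 -m creep '[{"dp":[0.3,0,0],"angular":[0,0,0],"fingers":40},{"dp":[0.6,0,0],"angular":[0,0,0],"fingers":40},{"dp":[0.9,0,0],"angular":[0,0,0],"fingers":40},{"dp":[1.2,0,0],"angular":[0,0,0],"fingers":40},{"dp":[1.5,0,0],"angular":[0,0,0],"fingers":40}]'
```

```text
clock: 13.52
eef_pos: [651.5, 27.7, 8.3]
tcp_rot: [-3.142, -0.0, 1.591]
contact_force: [0.6, -3.1, -0.7]
opening: 0.47
```

```bash
python3 -m creep '[{"dp":[0.3,0,0],"angular":[0,0,0],"fingers":40},{"dp":[0.6,0,0],"angular":[0,0,0],"fingers":40},{"dp":[0.9,0,0],"angular":[0,0,0],"fingers":40}]'
```

```text
clock: 13.77
eef_pos: [651.6, 27.7, 8.3]
tcp_rot: [-3.142, 0.001, 1.591]
contact_force: [0.1, -8.8, -0.0]
opening: 0.467
```

```bash
python3 -m creep '[{"dp":[0.3,0,0],"angular":[0,0,0],"fingers":40},{"dp":[0.6,0,0],"angular":[0,0,0],"fingers":40},{"dp":[0.9,0,0],"angular":[0,0,0],"fingers":40}]'
python3 -c "
from h import *
c=cam('wrist');im=optics.grab_frame('wrist'); cv2.imwrite('pics/w12.png',im)
np.savez('pics/w12.npz',K=c[0],d=c[1],e=c[2],A=c[3])
print(r.sense()['contact_force'])
t=optics.grab_frame('scene');crop(t,290,180,140,110,5.5,'pics/s12.png')"
```

```text
clock: 14.02
eef_pos: [651.6, 27.8, 8.3]
tcp_rot: [-3.142, 0.002, 1.591]
contact_force: [-0.1, -14.3, -0.8]
opening: 0.468
[  0.45752017 -11.14991591  -0.78222514]
```

View pics/s12.png

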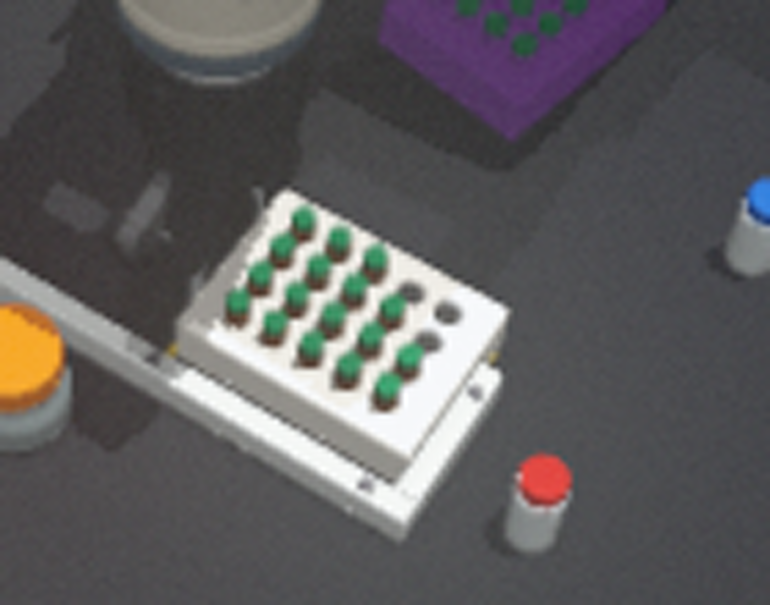

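The force rose to 14 N with the TCP stalled at y = 27.8, so the end is against the stop, and the scene picture agrees. A gap to the back rail remains. I'll back off and go round to the long side.

```bash
python3 -m creep '[{"dp":[-2,0,0],"angular":[0,0,0],"fingers":40},{"dp":[-10,0,0],"angular":[0,0,0],"fingers":40},{"dp":[-26,0,0],"angular":[0,0,0],"fingers":40},{"dp":[-26,0,-35],"angular":[0,0,0],"fingers":40},{"dp":[-26,0,-75],"angular":[0,0,0],"fingers":40}]'
python3 -m creep '[{"dp":[0,-10,-30],"angular":[0,0,0.12],"fingers":50},{"dp":[15,-30,-37],"angular":[0,0,0.24],"fingers":60},{"dp":[40,-50,-37],"angular":[0,0,0.36],"fingers":60},{"dp":[70,-70,-37],"angular":[0,0,0.48],"fingers":60},{"dp":[97,-77,-37],"angular":[0,0,0.6],"fingers":60}]'
python3 -m creep '[{"dp":[0,0,0],"angular":[0,0,0.12],"fingers":60},{"dp":[0,0,0],"angular":[0,0,0.24],"fingers":60},{"dp":[0,0,0],"angular":[0,0,0.36],"fingers":60},{"dp":[0,0,0],"angular":[0,0,0.48],"fingers":60},{"dp":[0,0,0],"angular":[0,0,0.6],"fingers":60}]'
python3 -m creep '[{"dp":[0,0,0],"angular":[0,0,0.12],"fingers":60},{"dp":[0,0,0],"angular":[0,0,0.24],"fingers":60},{"dp":[0,0,0],"angular":[0,0,0.37],"fingers":60},{"dp":[0,0,0],"angular":[0,0,0.37],"fingers":60},{"dp":[0,0,0],"angular":[0,0,0.37],"fingers":60}]'
python3 - <<'E'
from m import *
c=cam('wrist');im=optics.grab_frame('wrist'); cv2.imwrite('pics/w13.png',im)
np.savez('pics/w13.npz',K=c[0],d=c[1],e=c[2],A=c[3])
s=r.sense();print(s['eef_pos'],s['tcp_rot'],s['contact_force'],s['qpos'])
E
```

```text
clock: 14.53
eef_pos: [649.5, 1.8, 81.1]
tcp_rot: [-3.135, -0.0, 1.59]
contact_force: [1.2, -0.4, 1.5]
opening: 0.466
clock: 14.95
eef_pos: [570.5, 98.6, 120.6]
tcp_rot: [-3.14, 0.001, 0.983]
contact_force: [0.1, 0.6, 0.4]
opening: 0.702
clock: 15.37
eef_pos: [573.3, 98.2, 120.4]
tcp_rot: [-3.141, -0.0, 0.385]
contact_force: [0.1, -0.3, -0.0]
opening: 0.702
clock: 15.78
eef_pos: [573.2, 98.2, 120.4]
tcp_rot: [-3.142, -0.0, 0.024]
contact_force: [0.4, -1.1, 0.2]
opening: 0.703
[573.20796501  98.35627601 120.3630076 ] [-3.14148458e+00 -1.17681416e-04  2.46383728e-02] [-0.65381568 -0.03139994  0.41508427] [1.67301943e-01 4.14170176e-01 1.82150575e+00 1.14678455e-04
 9.05784879e-01 1.71338913e+00]
```

View pics/w13.png

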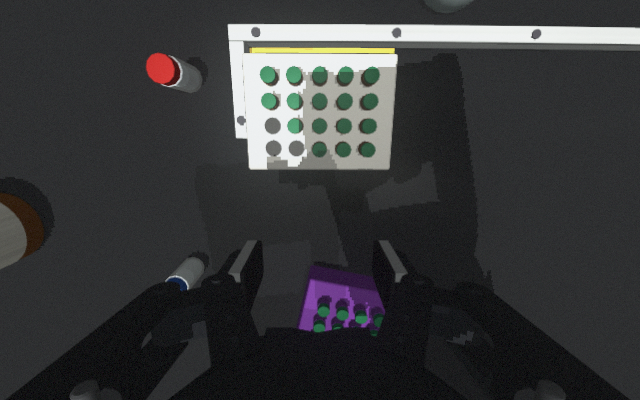

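Run:
```python
from m import *
c,im=load('w13'); g=cv2.GaussianBlur(im,(3,3),0).max(2)
s=r.sense();A=R.from_euler('xyz',s['tcp_rot']).as_matrix()
report('rack near',c,edge(g,range(255,388,4),155,180,-1),30)
report('rack far',c,edge(g,range(262,392,4),51,58,1),30)
report('rail in',c,edge(g,range(420,630,5),35,50,-1),20)
report('rack -y',c,edgec(g,range(75,160,5),380,405,-1),30)
P=plane(c,[(249,169),(390,169),(310,265),(380,277)],30);print(P.round(1),((P-s['eef_pos'])@A).round(1))
```

```text
rack near x at y=0 608.8 at y=100 606.2 yaw 0.0258 sd 2.22 n 34
rack far x at y=0 695.2 at y=100 693.9 yaw 0.0136 sd 0.12 n 32
rail in x at y=0 707.7 at y=100 705.7 yaw 0.0198 sd 0.12 n 42
rack -y y at x=660 39.8 yaw 0.0222 sd 0.12 n 17
[[605.  156.4  30. ]
 [607.9  37.9  30. ]
 [516.7 103.7  30. ]
 [505.7  37.6  30. ]] [[ 33.2 -57.3  90.4]
 [ 33.1  61.3  90.4]
 [-56.3  -6.7  90.4]
 [-68.9  59.1  90.3]]
```

The rack is 33 mm ahead and centred to 2 mm. Its yaw is about 0.02, it has about 11 mm to go to the back rail. I'll descend and approach.

```bash
python3 -m creep '[{"dp":[3,1,30],"angular":[0,0,0.004],"fingers":60},{"dp":[6,2,60],"angular":[0,0,0.004],"fingers":60},{"dp":[8,2,88],"angular":[0,0,0.004],"fingers":60},{"dp":[8,2,104],"angular":[0,0,0.004],"fingers":60},{"dp":[8,2,112],"angular":[0,0,0.004],"fingers":60}]'
python3 -m creep '[{"dp":[2,0,0],"angular":[0,0,0],"fingers":60},{"dp":[4,0,0],"angular":[0,0,0],"fingers":60},{"dp":[6,0,0],"angular":[0,0,0],"fingers":60},{"dp":[7.5,0,0],"angular":[0,0,0],"fingers":60},{"dp":[8.5,0,0],"angular":[0,0,0],"fingers":60}]'
python3 -m creep '[{"dp":[1,0,0],"angular":[0,0,0],"fingers":60},{"dp":[2,0,0],"angular":[0,0,0],"fingers":60},{"dp":[3.5,0,0],"angular":[0,0,0],"fingers":60},{"dp":[5,0,0],"angular":[0,0,0],"fingers":60},{"dp":[6.5,0,0],"angular":[0,0,0],"fingers":60}]'
```

```text
clock: 16.25
eef_pos: [579.7, 96.6, 5.8]
tcp_rot: [3.141, 0.003, 0.02]
contact_force: [-0.8, -0.3, 0.4]
opening: 0.701
clock: 16.67
eef_pos: [590.8, 97.4, 9.6]
tcp_rot: [-3.141, -0.002, 0.017]
contact_force: [0.7, 0.5, -0.2]
opening: 0.703
clock: 17.08
eef_pos: [595.6, 97.3, 8.2]
tcp_rot: [3.142, 0.001, 0.017]
contact_force: [-3.7, 0.1, 2.9]
opening: 0.705
```

```bash
python3 -m creep '[{"dp":[0.8,0,0],"angular":[0,0,0],"fingers":60},{"dp":[1.6,0,0],"angular":[0,0,0],"fingers":60},{"dp":[2.4,0,0],"angular":[0,0,0],"fingers":60},{"dp":[3.2,0,0],"angular":[0,0,0],"fingers":60},{"dp":[4,0,0],"angular":[0,0,0],"fingers":60}]'
python3 -c "
from h import *
im=optics.grab_frame('wrist'); cv2.imwrite('pics/w14.png',im)"
```

```text
clock: 17.5
eef_pos: [600.2, 97.4, 8.1]
tcp_rot: [3.142, 0.0, 0.017]
contact_force: [-1.0, -0.8, 0.1]
opening: 0.704
```

View pics/w14.png

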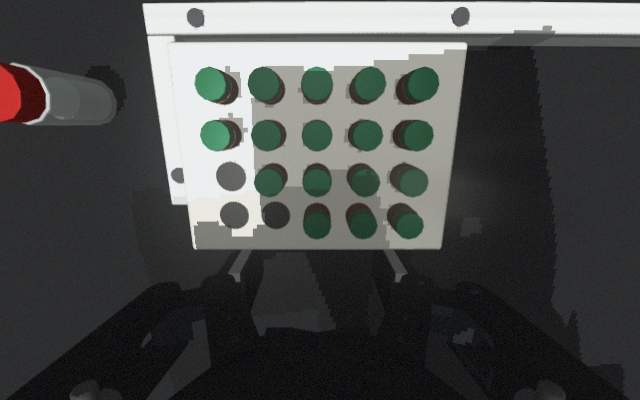

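Flush contact at row 248, with a few mm to the rail. I'll creep.

```bash
python3 -m creep '[{"dp":[0.5,0,0],"angular":[0,0,-0.002],"fingers":60},{"dp":[1,0,0],"angular":[0,0,-0.003],"fingers":60},{"dp":[1.4,0,0],"angular":[0,0,-0.003],"fingers":60},{"dp":[1.7,0,0],"angular":[0,0,-0.003],"fingers":60},{"dp":[2,0,0],"angular":[0,0,-0.003],"fingers":60}]'
```

```text
clock: 17.97
eef_pos: [602.1, 97.4, 8.2]
tcp_rot: [3.142, 0.0, 0.02]
contact_force: [-1.7, -0.2, -1.6]
opening: 0.701
```

```bash
python3 -m creep '[{"dp":[0.3,0,0],"angular":[0,0,0],"fingers":60},{"dp":[0.6,0,0],"angular":[0,0,0],"fingers":60},{"dp":[0.9,0,0],"angular":[0,0,0],"fingers":60},{"dp":[1.2,0,0],"angular":[0,0,0],"fingers":60},{"dp":[1.5,0,0],"angular":[0,0,0],"fingers":60}]'
```

```text
clock: 18.38
eef_pos: [603.7, 97.5, 8.3]
tcp_rot: [-3.142, -0.0, 0.02]
contact_force: [-2.4, -0.6, -1.6]
opening: 0.703
```

```bash
python3 -m creep '[{"dp":[0.3,0,0],"angular":[0,0,0],"fingers":60},{"dp":[0.6,0,0],"angular":[0,0,0],"fingers":60},{"dp":[0.9,0,0],"angular":[0,0,0],"fingers":60}]'
```

```text
clock: 18.63
eef_pos: [604.6, 97.5, 8.3]
tcp_rot: [-3.142, 0.0, 0.02]
contact_force: [-1.5, -0.8, -2.1]
opening: 0.702
```

```bash
python3 -m creep '[{"dp":[0.3,0,0],"angular":[0,0,0],"fingers":60},{"dp":[0.6,0,0],"angular":[0,0,0],"fingers":60},{"dp":[0.9,0,0],"angular":[0,0,0],"fingers":60},{"dp":[1.2,0,0],"angular":[0,0,0],"fingers":60}]'
```

```text
clock: 18.97
eef_pos: [605.3, 97.5, 8.3]
tcp_rot: [3.142, 0.001, 0.02]
contact_force: [-4.7, -0.5, 1.2]
opening: 0.704
```

```bash
python3 -m creep '[{"dp":[0.3,0,0],"angular":[0,0,0],"fingers":60},{"dp":[0.6,0,0],"angular":[0,0,0],"fingers":60},{"dp":[0.9,0,0],"angular":[0,0,0],"fingers":60}]'
```

```text
clock: 19.22
eef_pos: [605.3, 97.5, 8.3]
tcp_rot: [3.141, 0.003, 0.02]
contact_force: [-7.7, 0.4, 7.0]
opening: 0.704
```

```bash
python3 -c "
from h import *
print(r.sense()['contact_force'],r.sense()['wrist_torque'])
im=optics.grab_frame('wrist'); cv2.imwrite('pics/w15.png',im)"
```

```text
[-7.65099647  0.38844247  6.96944766] [0.05447567 1.2248927  0.07891514]
```

View pics/w15.png

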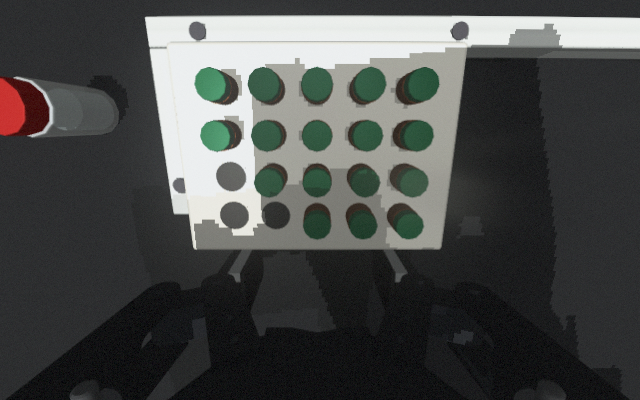

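The TCP has stalled at x = 605.3 with the force rising to 7.7 N, so the long side is seated. I'll retreat straight back and rise, then inspect.

```bash
python3 -m creep '[{"dp":[0.4,0,0],"angular":[0,0,0],"fingers":60},{"dp":[-2,0,0],"angular":[0,0,0],"fingers":60},{"dp":[-10,0,0],"angular":[0,0,0],"fingers":60},{"dp":[-30,0,0],"angular":[0,0,0],"fingers":60},{"dp":[-30,0,-35],"angular":[0,0,0],"fingers":60}]'
python3 -m creep '[{"dp":[0,0,-40],"angular":[0,0,0],"fingers":60},{"dp":[0,0,-78],"angular":[0,0,0],"fingers":60},{"dp":[0,0,-78],"angular":[0,0,0],"fingers":60},{"dp":[0,0,-78],"angular":[0,0,0],"fingers":60}]'
python3 - <<'E'
from m import *
c=cam('wrist');im=optics.grab_frame('wrist'); cv2.imwrite('pics/w16.png',im)
crop(im,220,10,200,170,4,'pics/w16c.png')
np.savez('pics/w16.npz',K=c[0],d=c[1],e=c[2],A=c[3])
t=optics.grab_frame('scene');crop(t,290,180,140,110,5.5,'pics/s16.png')
E
```

```text
clock: 19.68
eef_pos: [569.3, 96.0, 38.1]
tcp_rot: [3.14, 0.012, 0.02]
contact_force: [-1.9, -0.5, -1.0]
opening: 0.703
clock: 20.02
eef_pos: [578.6, 97.3, 124.1]
tcp_rot: [-3.141, -0.006, 0.02]
contact_force: [-0.5, -1.0, -0.8]
opening: 0.703
```

View pics/w16c.png

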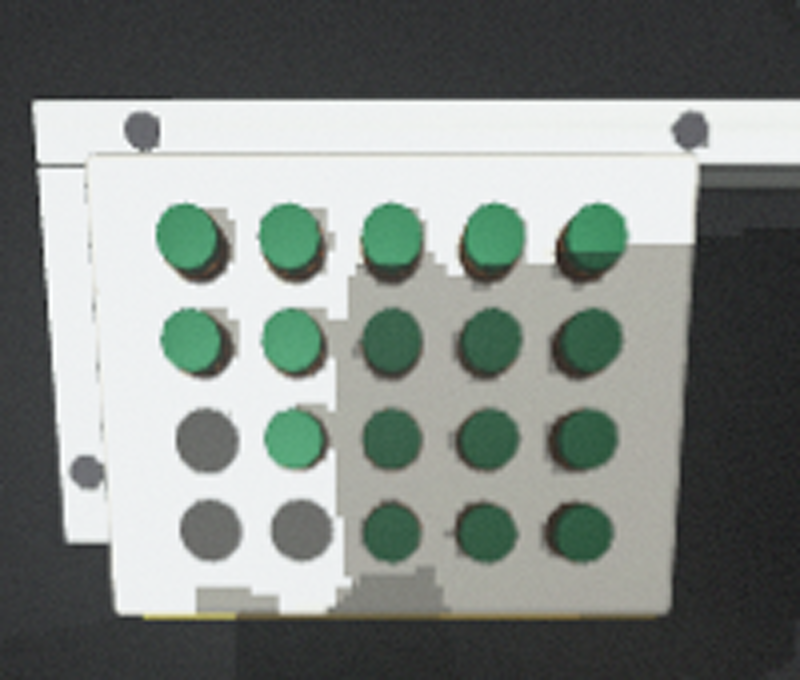

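View pics/s16.png

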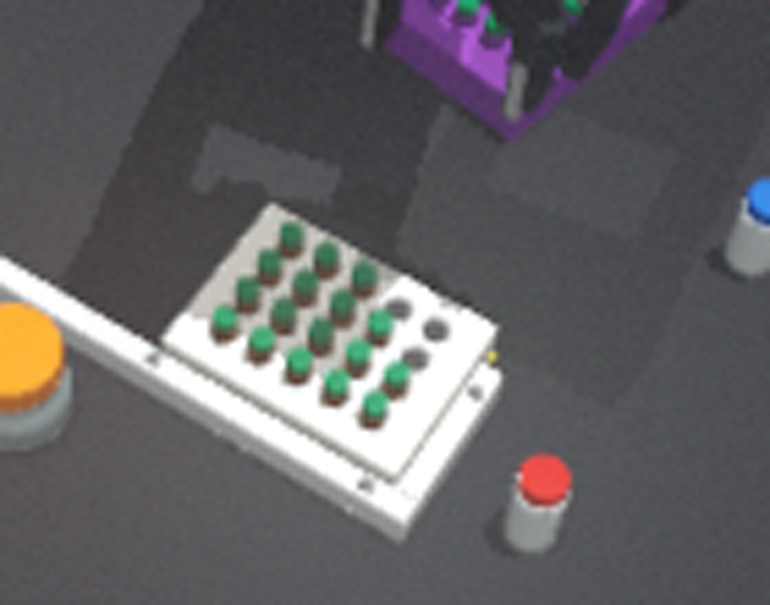

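Run:
```python
from m import *
for n in('w13','w16'):
    c,im=load(n); g=cv2.GaussianBlur(im,(3,3),0).max(2)
    if n=='w16':
        report('rack -y',c,edgec(g,range(75,160,5),380,402,-1),30)
        report('rack far/rail',c,edge(g,range(250,390,4),45,52,-1),30)
        report('rack near',c,edge(g,range(255,300,4),155,170,-1),30)
        report('rail in',c,edge(g,range(405,600,5),45,60,-1),20)
        report('rail out',c,edge(g,range(240,600,5),25,45,1),20)
        report('rack +y',c,edgec(g,range(60,140,4),240,250,-1),30)
        report('stop out',c,edgec(g,range(60,140,4),222,242,1),20)
        e,v=ray(c,[(244,100)])
    else:
        report('rack -y',c,edgec(g,range(75,160,5),380,405,-1),30)
        report('rail out',c,edge(g,range(240,600,5),15,35,1),20)
        report('stop out',c,edgec(g,range(50,110,4),225,242,1),20)
```

```text
rack -y y at x=660 39.8 yaw 0.0222 sd 0.12 n 17
rail out x at y=0 719.3 at y=100 717.3 yaw 0.0196 sd 0.11 n 72
stop out y at x=660 169.9 yaw 0.0237 sd 0.12 n 15
rack -y y at x=660 39.7 yaw 0.0186 sd 0.12 n 17Traceback (most recent call last):
  File "<stdin>", line 6, in <module>
  File "m.py", line 17, in report
    v,s=line(c,px,z)
        ~~~~^^^^^^^^
  File "m.py", line 14, in line
    P=plane(c,px,z)[:,:2]; v=cv2.fitLine(P.astype(np.float32),cv2.DIST_HUBER,0,.01,.01).ravel()
      ~~~~~^^^^^^^^
  File "h.py", line 15, in plane
    e,v=ray(c,px); return e+v*((z-e[2])/v[:,2])[:,None]
        ~~~^^^^^^
  File "h.py", line 12, in ray
    q=cv2.undistortPoints(np.array(px,float).reshape(-1,1,2),K,d)[:,0]
      ~~~~~~~~~~~~~~~~~~~^^^^^^^^^^^^^^^^^^^^^^^^^^^^^^^^^^^^^^^^
cv2.error: OpenCV(4.12.0) /io/opencv/modules/calib3d/src/undistort.dispatch.cpp:347: error: (-215:Assertion failed) CV_IS_MAT(_src) && CV_IS_MAT(_dst) && (_src->rows == 1 || _src->cols == 1) && (_dst->rows == 1 || _dst->cols == 1) && _src->cols + _src->rows - 1 == _dst->rows + _dst->cols - 1 && (CV_MAT_TYPE(_src->type) == CV_32FC2 || CV_MAT_TYPE(_src->type) == CV_64FC2) && (CV_MAT_TYPE(_dst->type) == CV_32FC2 || CV_MAT_TYPE(_dst->type) == CV_64FC2) in function 'cvUndistortPointsInternal'
```

```bash
python3 -m creep '[{"dp":[0,0,0],"angular":[0,0,0],"fingers":60},{"dp":[0,0,0],"angular":[0,0,0],"fingers":60},{"dp":[0,0,0],"angular":[0,0,0],"fingers":60}]'
python3 - <<'E'
from m import *
c=cam('wrist');im=optics.grab_frame('wrist'); cv2.imwrite('pics/w17.png',im); print(r.sense()['eef_pos'])
np.savez('pics/w17.npz',K=c[0],d=c[1],e=c[2],A=c[3])
crop(im,220,10,200,170,4,'pics/w17c.png')
t=optics.grab_frame('top');crop(t,220,130,190,120,4,'pics/t17.png')
c,im=load('w17'); g=cv2.GaussianBlur(im,(3,3),0).max(2)
def tryr(*a):
    try: report(*a)
    except Exception as e: print(a[0],'fail')
tryr('rack -y',c,edgec(g,range(75,160,5),380,402,-1),30)
tryr('rail in',c,edge(g,range(405,600,5),40,60,-1),20)
tryr('rail out',c,edge(g,range(240,600,5),20,45,1),20)
tryr('stop out',c,edgec(g,range(60,135,4),222,242,1),20)
def dark(g,lines,a,b): return np.array([(x,a+int(g[a:b,x].argmin())) for x in lines],float)
tryr('rack far seam',c,dark(g,range(252,390,4),40,58),30)
tryr('rack +y seam',c,dark(g.T.copy(),range(60,140,4),238,255)[:,::-1],30)
tryr('rack near',c,edge(g,list(range(255,385,4)),155,178,-1),30)
E
```

```text
clock: 20.37
eef_pos: [575.9, 96.8, 120.0]
tcp_rot: [3.141, 0.002, 0.02]
contact_force: [-0.7, -0.3, 0.3]
opening: 0.704
[576.10383905  96.82521651 120.20377512]
rack -y y at x=660 39.8 yaw 0.0207 sd 0.13 n 17
rail in x at y=0 707.9 at y=100 706.1 yaw 0.0175 sd 0.13 n 39
rail out x at y=0 719.5 at y=100 717.6 yaw 0.0187 sd 0.17 n 72
stop out y at x=660 169.9 yaw 0.0238 sd 0.12 n 19
rack far seam x at y=0 699.3 at y=100 695.5 yaw 0.0382 sd 4.18 n 35
rack +y seam y at x=660 157.8 yaw 0.0173 sd 1.21 n 20
rack near x at y=0 617.8 at y=100 616.2 yaw 0.0164 sd 0.88 n 33
```

View pics/w17c.png

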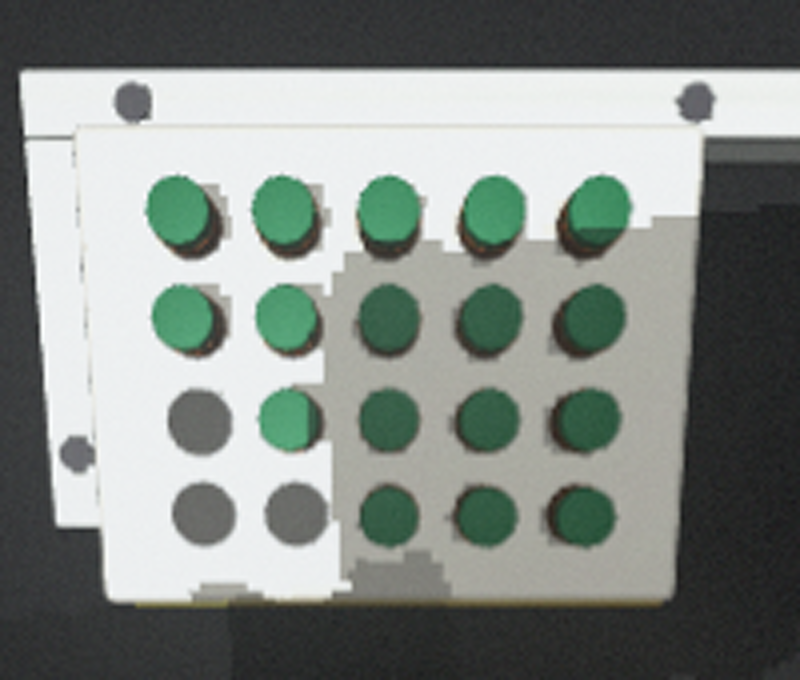

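View pics/t17.png

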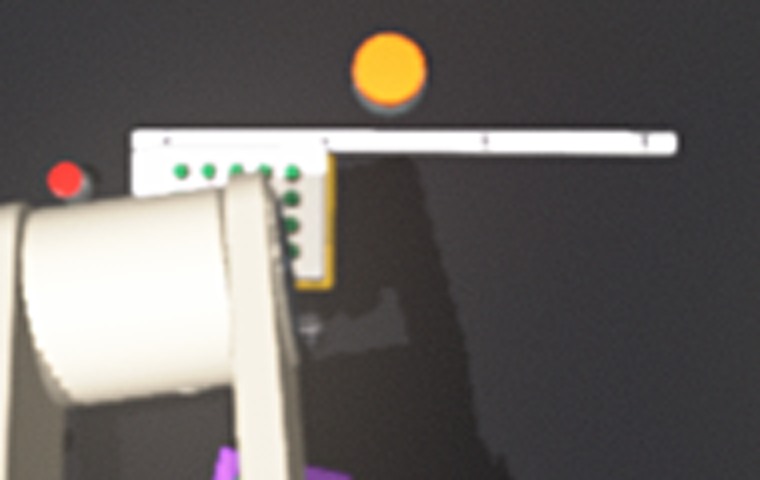

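The stop-to-end distance is 130.1 mm, unchanged since the stop contact. The rack's yaw matches the rail to within about 3 mrad, and the outline shows an even margin. The arm is clear, so I'll hand in.

```bash
python3 -c "
from rig import r
print(r.sign_off())"
```

```text
the job is handed in; nothing more can be done
None
```

The white rack is in the corner, with its long side flush along the back rail and its end against the side stop. I handed the job in at about 20.5 s. No verdict is reported.

**What I did:** I pushed only on the rack's white side faces, with the fingers held apart. I pushed the long side first and turned the rack square, then its -y end along the rail until it met the stop. The last push was on the long side again, into the back rail. I then backed straight off and rose to 120 mm.

**Last checks:**
- **Contact:** the tool stalled against the stop at about 14 N and against the back rail at about 8 N.
- **Position:** the distance from the stop's outer face to the rack's free end was 130.1 mm. It was the same right after the stop contact. Corrected for the picture's roughly 1.5% scale error, it matches the nominal 132 mm.
- **Angle:** the rack's yaw was 0.016–0.021 rad, and the rail's was about 0.018–0.020.
- **Other glassware:** vial_b, the jar and the purple rack looked unmoved in the last top view, and vial_a in the last scene view. The dish, beaker and bottle were not in those crops, but the arm stayed well clear of them.

**Checks that failed or disagreed:**
- Two automatic seam fits (rack against rail and rack against stop, white on white) were too noisy to use. I relied on the outer edges and the contact stalls instead.
- The triangulated rack-top height came out at 21–26 mm, against the stated 30 mm.

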